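# Restock the tape rack in reverse order

## Robot

A 6-joint arm with a two-finger parallel gripper is mounted at the origin on the work surface. World frame = base frame: x ahead of the robot, y to its left, z up, the work surface at z = 0. Lengths are in mm, angles in rad, forces in N, time in s.
With the tool pointing down it reaches from about 275 to 750 mm from the base axis. Payload 10.2 kg.
Tool frame: the origin (TCP) lies between the finger pads; the fingertips stand 17 mm ahead of it and the grasp point (between the pads) lies 2 mm behind it (tips_ahead is the distance from the TCP to the fingertips, in mm); z points along the fingers, y is the line along which they close (so a half turn about z gives the same grasp; the last joint's range is limited). The gripper opens to 85 mm and grips with 20 to 120 N. Pads are 22 mm wide; open, the fingers measure 114 mm over their backs; the gripper's body (76 mm by 85 mm) begins 54 mm behind the grasp point. The pads swing forward as they close: fully open they stand 13 mm farther back than shut.
Start: joints at [1.083, 0.313, 1.498, -0, 1.331, -0.223], TCP at [137.414, 506.704, 248.294] pointing down, gripper open.
Joint ranges: [-2.94, 2.94], [-0.97, 2.17], [0.19, 2.56], [-1.23, 4.37], [0.02, 3.11], [-2.88, 2.88]. Speed limits (rad/s): [2.39, 2.39, 3.01, 3.14, 3.14, 3.14].

## Interface

Orientations are given as a unit quaternion [w, x, y, z].
In Python, from rig import sense, capture, finish_job, boxes_of, tips_ahead gives the robot as it stands.
- The arm moves only by the tool drive_tool, never from a script. Its argument "commands" is text: rows parted by semicolons, each of 7 numbers parted by spaces: the shift along the world's x, y, z in units of 0.1 m (1.0 is 0.1 m), then the turn, a rotation vector about the world's x, y, z in units of pi/4 rad (1.0 is pi/4 rad), then the opening in per cent of the stroke, from 0 (shut) to 100 (fully open). A call has 1 to 20 rows; each row shifts and turns the commanded pose from where the row before left it; what a row does not reach is not made up. A row lasts 1/12 s, in which the tool goes at most 41.7 mm and 7.16 degrees, less where a joint would pass 70% of its speed; a pose out of reach is approached as far as the arm can. A call with a number of a shift or a turn outside -1 to 1 is refused whole. A call with a gripper value outside its range is refused whole. The fingers move at their own pace and stop on an object; "force" is the grip in N (left out, the last holds). Time passes only in rows, so rows that do not move let the fingers close. It gives the time, the measured TCP pose, the force, the opening and the grip force at its end, in the units of the state.
- sense(): the state, without advancing time (a new reading comes with each control period).
- capture(name): name is "side" or "top" or "wrist"; returns a dict with "pixels" (384x512x3 uint8, blue, green, red), "fov_y" (degrees; the focal length in pixels is half the picture's height over the tangent of half this angle, whatever the lens; pixels are square), "cx", "cy" (the principal point, pixels), "position" and "attitude" of the camera in the world; the wrist camera has in their place "tool_from_camera" (4x4, takes a point from camera to tool coordinates, whose origin is the TCP and whose axes are the flange's). Camera axes: x right, y down, z forward; pixel columns grow to the right and rows downward; lengths in mm; the calibration is good to about 2 mm. A picture is of the moment at which its call begins: read the wrist's pose just before it. There is no depth.
- finish_job(): hands the job in; it is judged then, once.
Trained networks look in a picture, given as the dict that the camera call returned (one of the last four; its "shot" number tells which), for a name from the list of things; names that differ only in an ending like _2 or _b are one class to them, and where a whole thing is asked for, a point or a joint stands for the part that bears it (a point fixed in the world has none). Each returns a list of dicts, best first, with "confidence" (0 to 1); they miss things now and then, are a little off and sometimes report something else, mostly with a low value. They report only what shows in the picture. A call takes as long as a camera call. They do not tell look-alikes from the thing itself.
- boxes_of(picture, name): "position" ([column, row] in pixels, amid what is visible of it).
The state is a dict: "time_s": time; "joints": joint angles; "dq": joint speeds; "tau": joint torques, N m; "eef_pos": TCP position; "ee_rot": TCP orientation; "force": force on the tool from outside, world axes, zero at the start; "wrist_torque": the same for the moment, N m; "grip_width": opening from 0.0 (shut) to 1.0 (fully open); "grip_force": force on a finger pad.
Only numpy, scipy, OpenCV 4.12 (cv2) and the standard library are available. Lean on these libraries where they do the work, as an engineer would, in place of code of your own. Each camera call takes 0.05 s, during which the arm holds its last target. There are 200 camera calls.

## Task

Move the four rolls of packing tape from the white rack to the posts of the dark steel rack, in reverse order: the roll nearest the robot on the white rack goes on the post farthest from the robot on the steel rack, the second nearest goes on the second farthest post, and so on. Each roll must end fully down over its post, flat on the rack and let go; leave the white cup between the racks where it is.

Things in the scene. Friction and masses are not known exactly. Their poses are not given: they have to be found in the camera images.
- white_rack: the rack that is full at the start: a fixed white-painted board 260 x 84 mm, 18 mm thick, lying on the bench to the left or right of the other rack. Origin at the centre of its underside; its x axis runs along its length, the row of four rolls, and points away from the robot base (yaw within 0.3 rad of straight ahead); the four places lie at -96, -32, +32 and +96 mm along x, at y = 0. Its top is 18 mm above the bench.
- steel_rack: the rack to be filled: a fixed dark steel bar 260 x 84 mm, 18 mm thick, with four bright upright posts (10 mm thick, standing 40 mm above its top) at -96, -32, +32 and +96 mm along its x axis, at y = 0, all empty at the start. Origin at the centre of its underside; its x axis runs along its length and points away from the robot base (yaw within 0.3 rad of straight ahead). Its top is 18 mm above the bench.
- roll_red_center (a point): loose red roll of packing tape with a brown cardboard core, a rigid ring 50 mm outside, 30 mm bore, 50 mm high, 55 to 115 g, axis (z) upright, standing on the white rack round one of its posts. This point is its centre, half-way up (25 mm above its underside).
- roll_yellow_center (a point): loose yellow roll of packing tape with a brown cardboard core, a rigid ring 50 mm outside, 30 mm bore, 50 mm high, 55 to 115 g, axis (z) upright, standing on the white rack round one of its posts. This point is its centre, half-way up (25 mm above its underside).
- roll_blue_center (a point): loose blue roll of packing tape with a brown cardboard core, a rigid ring 50 mm outside, 30 mm bore, 50 mm high, 55 to 115 g, axis (z) upright, standing on the white rack round one of its posts. This point is its centre, half-way up (25 mm above its underside).
- roll_green_center (a point): loose green roll of packing tape with a brown cardboard core, a rigid ring 50 mm outside, 30 mm bore, 50 mm high, 55 to 115 g, axis (z) upright, standing on the white rack round one of its posts. This point is its centre, half-way up (25 mm above its underside).
- place_red: fixed wooden post (10 mm thick, 40 mm high) on the white rack round which the red roll stands at the start, with two flat red label strips (34 x 11 mm) at its foot, one on each side of the row. It stays put and so still shows where the red roll stood. Origin at the post's foot, on the rack's top; axes parallel to the white rack's.
- place_yellow: fixed wooden post (10 mm thick, 40 mm high) on the white rack round which the yellow roll stands at the start, with two flat yellow label strips (34 x 11 mm) at its foot, one on each side of the row. It stays put and so still shows where the yellow roll stood. Origin at the post's foot, on the rack's top; axes parallel to the white rack's.
- place_blue: fixed wooden post (10 mm thick, 40 mm high) on the white rack round which the blue roll stands at the start, with two flat blue label strips (34 x 11 mm) at its foot, one on each side of the row. It stays put and so still shows where the blue roll stood. Origin at the post's foot, on the rack's top; axes parallel to the white rack's.
- place_green: fixed wooden post (10 mm thick, 40 mm high) on the white rack round which the green roll stands at the start, with two flat green label strips (34 x 11 mm) at its foot, one on each side of the row. It stays put and so still shows where the green roll stood. Origin at the post's foot, on the rack's top; axes parallel to the white rack's.
- cup: bystander: small white plastic cup, 48 mm wide, 60 mm high, loose, between the racks. Origin at the centre of its underside.
Not all that is in view belongs to the job. What is shaped like the part that bears roll_green_center but purple is not meant.

How it is judged:
By the outcome, as a careful person would: the job done as asked, in the order asked, and still so for the second after the job is handed in, with the robot touching nothing.
It also fails if it takes over 122 s, if anything falls off the work surface, if the arm or the gripper's body presses on something with over 40 N, if the wrist force passes 120 N, or if a joint passes its speed limit or range.

## Working session

There is one attempt and no reset: what is moved stays moved. The work goes in short steps, Python scripts to look and compute and a tool call to move; the robot and the scene stay as the last step left them, time stands still between calls to the robot, and variables do not carry over. Pictures are saved under pics/ and viewed, at most 14 in all, crops included, and the job is handed in when it is done.

Besides the shell and the picture viewer there is one more tool, called after "Request:" as name(argument=value, ...) on one line, values as JSON. drive_tool: Moves the arm, as the interface text tells. Shifts and turns lie within -1 to 1; 1 stands for 0.1 m of shift or pi/4 rad of turn. Its arguments: {"type":"object","properties":{"commands":{"type":"string"},"force":{"type":"number"}},"required":["commands"]}

```bash
mkdir -p pics; ls; cat > h.py <<'E'
import numpy as np, cv2
from scipy.spatial.transform import Rotation as R
from rig import sense, capture, finish_job, boxes_of, tips_ahead
def Rq(q): return R.from_quat([q[1],q[2],q[3],q[0]]).as_matrix()
def cam(name):
    s=sense(); c=capture(name)
    if name=="wrist":
        T=np.array(c["tool_from_camera"]); Rt=Rq(s["ee_rot"])
        c["P"]=Rt@T[:3,3]+np.array(s["eef_pos"]); c["R"]=Rt@T[:3,:3]
    else:
        c["P"]=np.array(c["position"]); a=np.array(c["attitude"]); c["R"]=a if a.shape==(3,3) else Rq(a)
    c["f"]=c["pixels"].shape[0]/2/np.tan(np.radians(c["fov_y"])/2)
    return c
def ray(c,p):
    d=c["R"]@np.array([(p[0]-c["cx"])/c["f"],(p[1]-c["cy"])/c["f"],1]); return c["P"],d/np.linalg.norm(d)
def atz(c,p,z):
    o,d=ray(c,p); return o+d*(z-o[2])/d[2]
def proj(c,X):
    v=c["R"].T@(np.array(X)-c["P"]); return v[:2]/v[2]*c["f"]+[c["cx"],c["cy"]]
def tri(*rp):
    A=np.zeros((3,3));b=np.zeros(3)
    for o,d in rp:
        M=np.eye(3)-np.outer(d,d);A+=M;b+=M@o
    X=np.linalg.solve(A,b); return X,[float(np.linalg.norm((np.eye(3)-np.outer(d,d))@(X-o))) for o,d in rp]
E
python3 - <<'E'
from h import *
np.set_printoptions(precision=1,suppress=True)
print(sense(), tips_ahead if not callable(tips_ahead) else tips_ahead())
C={n:cam(n) for n in("top","side","wrist")}
for n,c in C.items():
    cv2.imwrite(f"pics/{n}0.png",c["pixels"]); print(n,c["P"],c["R"].tolist(),c["f"],c["cx"],c["cy"])
for k in "red yellow blue green".split()+["cup","steel_rack","white_rack"]:
    m=f"roll_{k}_center" if k in("red","yellow","blue","green") else k
    rs=[]
    for n in("top","side"):
        b=boxes_of(C[n],m); print(m,n,[(np.round(x["position"]).tolist(),round(x["confidence"],2)) for x in b[:3]])
        if b: rs.append(ray(C[n],b[0]["position"]))
    if len(rs)==2: print("  ",tri(*rs))
E
```

```text
pics
{'time_s': 0.0, 'joints': array([ 1.1,  0.3,  1.5, -0. ,  1.3, -0.2]), 'dq': array([ 0.,  0.,  0., -0.,  0., -0.]), 'tau': array([  0. , -41.2, -26. ,  -0. ,   0. ,   0. ]), 'eef_pos': array([137.3, 506.5, 247.7]), 'ee_rot': array([-0. ,  0.1,  1. , -0. ]), 'force': array([ 0.1, -0.3, -0.1]), 'wrist_torque': array([-0.,  0., -0.]), 'grip_force': 0.0, 'grip_width': 1.0024064741169028} 17.0
top [430.   -4.3 997.8] [[-0.0008651436553602158, -0.9893902570390084, 0.14527962968957742], [-0.9999270760458242, 0.0026058702944194508, 0.011792032498999017], [-0.012045501936589306, -0.14525883352241892, -0.9893203612413938]] 493.7405071472971 249.97924692584087 195.01672308446808
side [309.5 509.9 521.4] [[-0.9124004385759814, -0.24184312343510167, 0.330208030389194], [-0.4089210272223885, 0.5732648249671255, -0.7100359384924102], [-0.017579339627622287, -0.7828661086690145, -0.6219418161819412]] 401.4461543434417 256.6276410119118 193.0966176706009
wrist [ 70.5 525.  372.8] [[0.2608613780474398, 0.928538742362585, 0.2641347106589712], [0.9653726523214099, -0.25015731797122276, -0.074006475
[... 661 characters left out ...]
[([209.0, 263.0], 0.86), ([156.0, 229.0], 0.85)]
roll_green_center side [([232.0, 290.0], 0.85), ([296.0, 261.0], 0.82)]
   (array([485. , 116.5, -29.9]), [52.33681587932311, 52.336815879323076])
cup top [([251.0, 176.0], 0.87)]
cup side [([227.0, 204.0], 0.62)]
   (array([608.4,   5. ,  32.6]), [1.0124853385375612, 1.0124853385374364])
steel_rack top [([340.0, 207.0], 0.81)]
steel_rack side [([147.0, 297.0], 0.68), ([283.0, 174.0], 0.62)]
   (array([ 691.9,  -68.1, -250.4]), [185.40986516728165, 185.40986516728162])
white_rack top [([164.0, 216.0], 0.6)]
white_rack side [([213.0, 313.0], 0.95), ([269.0, 334.0], 0.61)]
   (array([539.5, 188.8, -31.5]), [1.3567359503611602, 1.35673595036118])
```

View pics/top0.png

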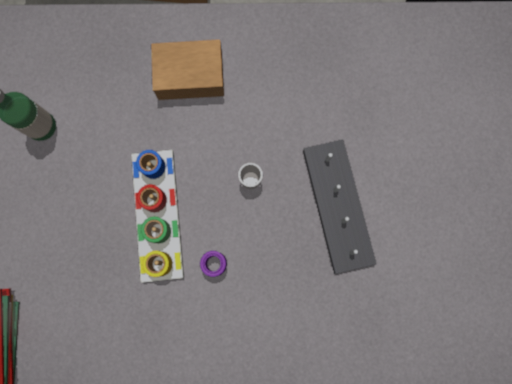

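View pics/side0.png

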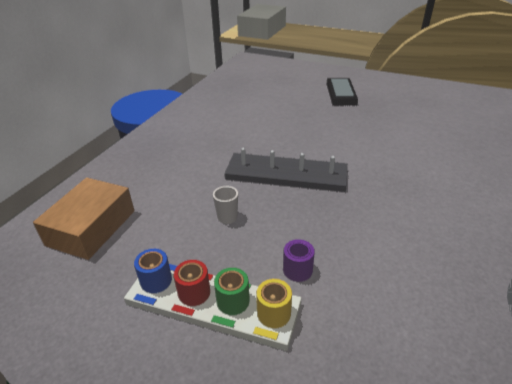

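Top view: the rolls from near to far are yellow (157,263), green (155,230), red (151,198) and blue (150,163). The purple look-alike is at (213,263) and the cup at (251,176). Steel post tips are at (330,155), (338,187), (347,220) and (356,253) in top, and (243,149), (272,152), (302,155) and (333,158) in side.

```bash
python3 - <<'E'
from h import *
np.set_printoptions(precision=1,suppress=True)
t=cam("top");s=cam("side")
def bright(c,p,r=5):
    g=c["pixels"].min(axis=2).astype(float); x,y=map(int,p); w=g[y-r:y+r+1,x-r:x+r+1]; return w
T=[(330,155),(338,187),(347,220),(356,253)];S=[(243,149),(272,152),(302,155),(333,158)]
X=[]
for a,b in zip(T,S):
    x,e=tri(ray(t,a),ray(s,b));X.append(x);print("post",x,e[0])
X=np.array(X);l=np.array([96,32,-32,-96]);c=X.mean(0);v=(X-c).T@l/(l@l);print("steel fit",c,v,np.arctan2(v[1],v[0]))
# roll tops: colour masks
hsv={n:cv2.cvtColor(k["pixels"],cv2.COLOR_BGR2HSV) for n,k in (("t",t),("s",s))}
for k in("yellow","green","red","blue"):
    m=f"roll_{k}_center";o=[]
    cand=[(p["position"],q["position"]) for p in boxes_of(t,m) for q in boxes_of(s,m)]
    for a,b in cand:
        x,e=tri(ray(t,a),ray(s,b))
        if e[0]<10: print(k,x,e[0],a,b, "top@43",atz(t,a,43)[:2],"side@43",atz(s,b,43)[:2])
E
```

```text
post [ 646.3 -148.9   56.8] 0.19914782978322976
post [ 583.7 -162.7   56.3] 0.2646541514668184
post [ 520.7 -178.2   55. ] 1.035345646062611
post [ 457.9 -193.6   54. ] 0.8797765084035563
steel fit [ 552.2 -170.9   55.5] [1.  0.2 0. ] 0.23372870480619404
yellow [437.4 194.1  49.3] 5.4706745299014825 [151.2, 260.9] [275.4, 306.7] top@43 [442.8 197. ] side@43 [433.7 188.7]
green [500.2 194.4  50.6] 0.7855268472012834 [152.7, 231.1] [230.7, 291.1] top@43 [500.  195.7] side@43 [504.1 189.6]
green [445.6  84.1  23.5] 5.224876321985148 [210.2, 256.9] [295.7, 262.5] top@43 [450.3  83.6] side@43 [435.4  99.7]
red [565.5 204.8  52.1] 1.4847644202382593 [147.7, 196.3] [189.6, 281.6] top@43 [568.2 207.4] side@43 [569.  198.4]
blue [629.9 206.7  49.3] 0.7914228464822165 [148.5, 165.1] [151.6, 270.3] top@43 [630.5 207.7] side@43 [635.  202.9]
blue [642.3 219.8 -10.5] 0.5203885231277423 [148.5, 165.1] [147.3, 298.4] top@43 [630.5 207.7] side@43 [609.3 249.2]
```

Request:
drive_tool(commands="0.19 -0.195 0 0 0 0.026 100;0.19 -0.195 0 0 0 0.026 100;0.19 -0.195 0 0 0 0.026 100;0.19 -0.195 0 0 0 0.026 100;0.19 -0.195 0 0 0 0.026 100;0.19 -0.195 0 0 0 0.026 100;0.19 -0.195 0 0 0 0.026 100;0.19 -0.195 0 0 0 0.026 100;0.19 -0.195 0 0 0 0.026 100;0.19 -0.195 0 0 0 0.026 100;0.19 -0.195 0 0 0 0.026 100;0.19 -0.195 0 0 0 0.026 100;0.19 -0.195 0 0 0 0.026 100;0.19 -0.195 0 0 0 0.026 100;0.19 -0.195 0 0 0 0.026 100;0.19 -0.195 0 0 0 0.026 100;0 0 0 0 0 0 100;0 0 0 0 0 0 100", force=40)

```text
time_s: 3.0
eef_pos: [441.8, 194.0, 248.1]
ee_rot: [-0.0, -0.03, 1.0, 0.0]
force: [-0.1, 1.1, -0.3]
grip_width: 0.997
grip_force: 0.0
```

```bash
python3 - <<'E'
from h import *
np.set_printoptions(precision=1,suppress=True)
w=cam("wrist");cv2.imwrite("pics/w1.png",w["pixels"]);s=sense();print(s["eef_pos"],Rq(s["ee_rot"]),s["joints"])
for k in("yellow","green","red","blue"):
  for m in(f"roll_{k}_center",f"place_{k}"):
    for p in boxes_of(w,m): print(m,p["position"],round(p["confidence"],2),atz(w,p["position"],43 if "roll" in m else 18))
E
```

```text
[441.2 194.7 248.2] [[-1.  -0.1 -0. ]
 [-0.1  1.   0. ]
 [ 0.   0.  -1. ]] [ 0.2  0.2  1.6  0.   1.3 -1.5]
roll_yellow_center [242.7, 166.6] 0.56 [448.3 180.6  43. ]
place_yellow [244.0, 151.6] 0.63 [437.6 180.4  18. ]
roll_green_center [140.4, 147.7] 0.86 [435.3  78.5  43. ]
roll_green_center [247.1, 222.5] 0.71 [508.3 188.2  43. ]
place_green [248.3, 212.7] 0.6 [506.7 188.8  18. ]
place_green [3.5, 290.9] 0.55 [ 625.1 -100.9   18. ]
roll_red_center [257.2, 276.4] 0.65 [571.7 202.7  43. ]
roll_red_center [78.1, 283.7] 0.65 [593.   4.  43.]
place_red [253.9, 272.1] 0.92 [581.2 199.5  18. ]
place_red [252.9, 320.6] 0.16 [648.8 202.2  18. ]
roll_blue_center [251.9, 321.4] 0.88 [630.5 200.2  43. ]
place_blue [256.2, 327.4] 0.74 [658.5 206.9  18. ]
```

View pics/w1.png

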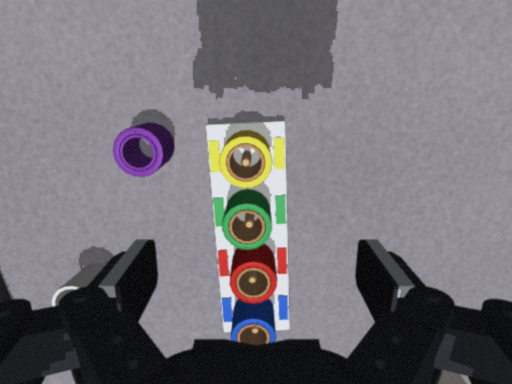

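The wrist view shows the roll rims centred at yellow (246,161), green (247,226), red (253,281) and blue (254,336). Post tips are inside the bores, and the board's near edge runs (207,126)–(285,121).

```bash
python3 - <<'E'
from h import *
np.set_printoptions(precision=1,suppress=True)
w=cam("wrist");t=cam("top")
tt=[(157,264),(155,230),(151,198),(150,163)]
for k,p,q,u in zip("ygrb",[(246,161),(247,226),(253,281),(254,336)],[(247,160),(249,225),(253,280),(255,332)],tt):
    x,e=tri(ray(w,p),ray(t,u)); print(k,"rim@68",atz(w,p,68),"tip@58",atz(w,q,58),"tri",x,e[0],"top@68",atz(t,u,68))
print([atz(w,p,18)[:2] for p in[(207,126),(285,121),(224,330),(288,328)]])
s=sense();M=Rq(s["ee_rot"]);print(np.arctan2(-M[0,1],M[1,1]))
E
```

```text
y rim@68 [436.7 185.1  68. ] tip@58 [437.7 185.8  58. ] tri [437.8 183.9  57.4] 1.465164895546642 top@68 [436.7 180.7  68. ]
g rim@68 [501.4 189.6  68. ] tip@58 [504.4 191.5  58. ] tri [501.3 188.2  65.8] 1.7087217737125904 top@68 [500.3 186.2  68. ]
r rim@68 [561.9 199.2  68. ] tip@58 [566.9 199.4  58. ] tri [562.3 197.6  65.9] 1.7607295827816423 top@68 [561.3 195.5  68. ]
b rim@68 [629.2 204.4  68. ] tip@58 [632.2 205.6  58. ] tri [630.8 202.3  64.8] 2.2994103429130823 top@68 [629.4 199.4  68. ]
[array([412.5, 141.3]), array([402.2, 222.4]), array([664.8, 168.5]), array([656.7, 248.3])]
0.06227988283799241
```

Request:
drive_tool(commands="-0.01 -0.02 -0.2 0 0 0.011 100;-0.01 -0.02 -0.2 0 0 0.011 100;-0.01 -0.02 -0.2 0 0 0.011 100;-0.01 -0.02 -0.2 0 0 0.011 100;-0.01 -0.02 -0.2 0 0 0.011 100;0 0 -0.2 0 0 0 100;0 0 -0.2 0 0 0 100;0 0 -0.2 0 0 0 100;0 0 -0.2 0 0 0 100;0 0 -0.2 0 0 0 100;0 0 0 0 0 0 100;0 0 0 0 0 0 100;0 0 0 0 0 0 100")

```text
time_s: 4.63
eef_pos: [437.0, 184.8, 49.3]
ee_rot: [0.001, -0.053, 0.999, 0.0]
force: [-0.6, -0.4, 0.3]
grip_width: 1.004
grip_force: 0.0
```

Request:
drive_tool(commands="0 0 0 0 0 0 50;0 0 0 0 0 0 40;0 0 0 0 0 0 40;0 0 0 0 0 0 40;0 0 0 0 0 0 40;0 0 0 0 0 0 40;0 0 0 0 0 0 40;0 0 0 0 0 0 40;0 0 0 0 0 0 40;0 0 0 0 0 0 40;0 0 0 0 0 0 40;0 0 0 0 0 0 40", force=40)

```text
time_s: 5.63
eef_pos: [436.9, 184.8, 49.1]
ee_rot: [0.001, -0.053, 0.999, 0.0]
force: [-1.2, -0.8, 5.6]
grip_width: 0.569
grip_force: 41.9
```

Request:
drive_tool(commands="0 0 0.1 0 0 0 40;0 0 0.1 0 0 0 40;0 0 0.15 0 0 0 40;0 0 0.2 0 0 0 40;0 0 0.2 0 0 0 40;0 0 0.2 0 0 0 40;0 0 0 0 0 0 40;0 0 0 0 0 0 40")

```text
time_s: 6.3
eef_pos: [436.7, 184.8, 144.5]
ee_rot: [0.001, -0.053, 0.999, 0.0]
force: [0.8, -0.0, -1.9]
grip_width: 0.563
grip_force: 41.4
```

```bash
python3 - <<'E'
from h import *
np.set_printoptions(precision=1,suppress=True)
w=cam("wrist");cv2.imwrite("pics/w2.png",w["pixels"]);s=sense();print(s["eef_pos"],s["grip_width"],s["grip_force"],s["force"],s["joints"])
print(boxes_of(w,"roll_yellow_center"), proj(w,s["eef_pos"]), proj(w,s["eef_pos"]+np.array([0,0,20])))
t=cam("top");print(boxes_of(t,"steel_rack"))
E
```

```text
[436.2 184.7 143.4] 0.5639951733731395 41.42038042657077 [ 0.6  0.4 -0.5] [ 0.2  0.3  1.8 -0.   1.  -1.5]
[{'position': [258.5, 271.7], 'confidence': 0.81}] [256.4 260.6] [256.4 288. ]
[{'position': [340.5, 206.0], 'confidence': 0.72}]
```

View pics/w2.png

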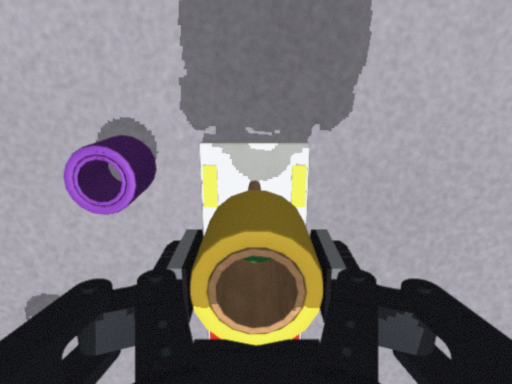

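Request:
drive_tool(commands="0.15 -0.24 0 0 0 0.0115 40;0.15 -0.24 0 0 0 0.0115 40;0.15 -0.24 0 0 0 0.0115 40;0.15 -0.24 0 0 0 0.0115 40;0.15 -0.24 0 0 0 0.0115 40;0.15 -0.24 0 0 0 0.0115 40;0.15 -0.24 0 0 0 0.0115 40;0.15 -0.24 0 0 0 0.0115 40;0.15 -0.24 0 0 0 0.0115 40;0.15 -0.24 0 0 0 0.0115 40;0.15 -0.24 0 0 0 0.0115 40;0.15 -0.24 0 0 0 0.0115 40;0.15 -0.24 0 0 0 0.0115 40;0.15 -0.22 0 0 0 0.0115 40;0 0 0 0 0 0 40;0 0 0 0 0 0 40;0 0 0 0 0 0 40")

```text
time_s: 7.92
eef_pos: [645.9, -148.7, 142.3]
ee_rot: [-0.001, -0.116, 0.993, 0.001]
force: [0.0, 0.2, -0.8]
grip_width: 0.563
grip_force: 41.6
```

```bash
python3 - <<'E'
from h import *
np.set_printoptions(precision=1,suppress=True)
w=cam("wrist");s=sense();print(s["eef_pos"],s["ee_rot"],s["grip_width"],s["joints"])
im=w["pixels"].copy()
for X in [(646,-149),(584,-163),(521,-178),(458,-194)]:
    p=proj(w,(*X,58));print(p);cv2.drawMarker(im,tuple(int(v) for v in p),(0,0,255),0,8,1)
cv2.imwrite("pics/w3.png",im)
E
```

```text
[ 645.9 -148.4  142.7] [-0.  -0.1  1.   0. ] 0.5634713393286769 [-0.4  0.7  1.2  0.   1.3 -2.2]
[255.9 199.3]
[257.   99.2]
[256.9 -21.9]
[ 254.9 -169.1]
```

View pics/w3.png

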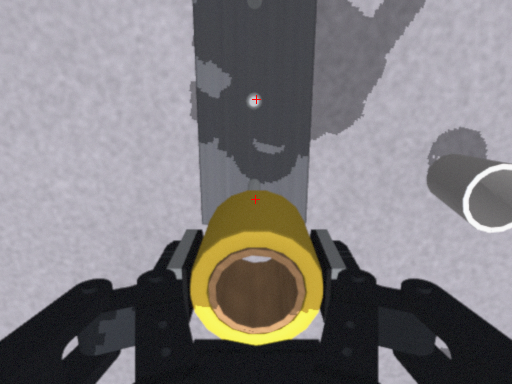

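Predicted post 2 tip (257,99) sits against the seen (254,100), which is within 2 mm, so I lower the roll.

Request:
drive_tool(commands="0 -0.01 -0.15 0 0 0 40;0 0 -0.15 0 0 0 40;0 0 -0.15 0 0 0 40;0 0 -0.12 0 0 0 40;0 0 -0.1 0 0 0 40;0 0 -0.1 0 0 0 40;0 0 -0.09 0 0 0 40;0 0 -0.05 0 0 0 40;0 0 -0.03 0 0 0 40;0 0 0 0 0 0 40;0 0 0 0 0 0 40")

```text
time_s: 8.88
eef_pos: [646.7, -150.4, 49.7]
ee_rot: [0.0, -0.116, 0.993, -0.0]
force: [-0.9, 0.4, -0.5]
grip_width: 0.566
grip_force: 41.7
```

Request:
drive_tool(commands="0 0 0 0 0 0 75;0 0 0 0 0 0 100;0 0 0 0 0 0 100;0 0 0 0 0 0 100;0 0 0 0 0 0 100;0 0 0 0 0 0 100;0 0 0 0 0 0 100;0 0 0.1 0 0 0 100;0 0 0.15 0 0 0 100;0 0 0.2 0 0 0 100;0 0 0.25 0 0 0 100;0 0 0.25 0 0 0 100;0 0 0 0 0 0 100")

```text
time_s: 9.97
eef_pos: [648.3, -151.0, 150.9]
ee_rot: [0.004, -0.116, 0.993, -0.002]
force: [0.8, 0.4, 1.7]
grip_width: 1.002
grip_force: 0.0
```

```bash
python3 - <<'E'
from h import *
np.set_printoptions(precision=1,suppress=True)
w=cam("wrist");s=sense();print(s["eef_pos"],s["grip_width"])
for c,n in((w,"w"),(cam("side"),"s"),(cam("top"),"t")):
  print(n,[(p["position"],p["confidence"],atz(c,p["position"],43)) for p in boxes_of(c,"roll_yellow_center")], proj(c,(646,-149,43)),proj(c,(646,-149,68)))
cv2.imwrite("pics/w4.png",w["pixels"])
E
```

```text
[ 647.6 -150.7  148.1] 1.0035770461631108
w [([259.8, 200.9], 0.57, array([ 657.7, -147. ,   43. ]))] [260.9 185.3] [261.1 196.2]
s [([241.7, 159.1], 0.88, array([ 641.1, -130.9,   43. ]))] [243.3 154.4] [242.8 144.5]
t [] [329.  156.8] [330.9 153.9]
```

View pics/w4.png

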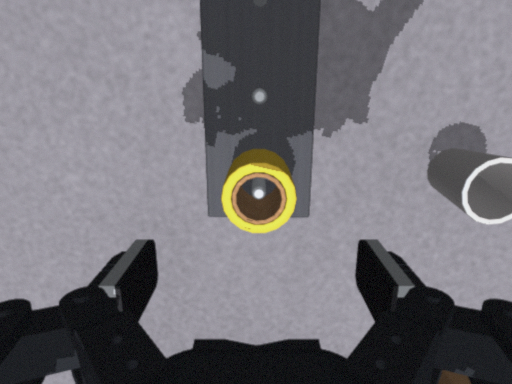

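Yellow is down over the far post: the tip shows in the bore at (259,194) and the rim at (259,198), close to the predicted (261,196). Next is green.

Request:
drive_tool(commands="-0.105 0.24 0 0 0 -0.0115 100;-0.105 0.24 0 0 0 -0.0115 100;-0.105 0.24 0 0 0 -0.0115 100;-0.105 0.24 0 0 0 -0.0115 100;-0.105 0.24 0 0 0 -0.0115 100;-0.105 0.24 0 0 0 -0.0115 100;-0.105 0.24 0 0 0 -0.0115 100;-0.105 0.24 0 0 0 -0.0115 100;-0.105 0.24 0 0 0 -0.0115 100;-0.105 0.24 0 0 0 -0.0115 100;-0.105 0.24 0 0 0 -0.0115 100;-0.105 0.24 0 0 0 -0.0115 100;-0.105 0.24 0 0 0 -0.0115 100;-0.105 0.27 0 0 0 -0.0115 100;0 0 0 0 0 0 100;0 0 0 0 0 0 100;0 0 0 0 0 0 100")

```text
time_s: 11.68
eef_pos: [499.5, 188.3, 143.9]
ee_rot: [-0.0, -0.053, 0.999, -0.0]
force: [-0.5, -0.2, -0.6]
grip_width: 0.999
grip_force: 0.0
```

```bash
cat > look.py <<'E'
import sys
from h import *
np.set_printoptions(precision=1,suppress=True)
# inner finding: brown core / bore seen by wrist: fit colour blob of the rim
w=cam("wrist");s=sense();print(s["eef_pos"],s["ee_rot"],s["grip_width"])
col=sys.argv[1];h=cv2.cvtColor(w["pixels"],cv2.COLOR_BGR2HSV)
H={"yellow":(22,35),"green":(45,85),"red":(0,6),"blue":(105,125)}[col]
for p in boxes_of(w,f"roll_{col}_center"): print(p["position"],round(p["confidence"],2),atz(w,p["position"],43))
im=w["pixels"].copy()
for a in sys.argv[2:]:
    q=proj(w,[float(v) for v in a.split(",")]);cv2.drawMarker(im,tuple(int(round(v)) for v in q),(255,0,255),0,8,1);print(a,q)
    
import time
f=f"pics/l{int(time.time())}.png";cv2.imwrite(f,im);print(f)
E
python3 look.py green 501,188.5,68 562,198,68
```

```text
[499.7 188.  144. ] [-0.  -0.1  1.  -0. ] 1.0017932287184532
[253.0, 206.3] 0.84 [510.7 186.9  43. ]
[99.2, 81.3] 0.7 [436.5  79.8  43. ]
501,188.5,68 [256.6 205.5]
562,198,68 [261.  290.8]
pics/l1796112805.png
```

View pics/l1796112805.png

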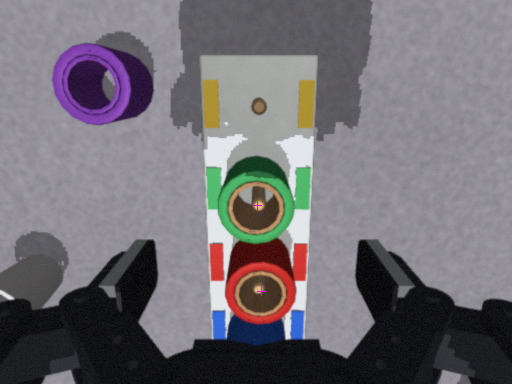

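The green rim centre (256,205) and red rim centre (260,291) match the predictions, so I descend on green.

Request:
drive_tool(commands="0.01 0 -0.15 0 0 0 100;0 0 -0.2 0 0 0 100;0 0 -0.2 0 0 0 100;0 0 -0.2 0 0 0 100;0 0 -0.15 0 0 0 100;0 0 -0.05 0 0 0 100;0 0 0 0 0 0 100;0 0 0 0 0 0 50;0 0 0 0 0 0 40;0 0 0 0 0 0 40;0 0 0 0 0 0 40;0 0 0 0 0 0 40;0 0 0 0 0 0 40;0 0 0 0 0 0 40;0 0 0 0 0 0 40;0 0 0 0 0 0 40;0 0 0 0 0 0 40")

```text
time_s: 13.2
eef_pos: [501.0, 188.7, 50.6]
ee_rot: [0.001, -0.053, 0.999, 0.0]
force: [-0.7, -0.6, 4.7]
grip_width: 0.573
grip_force: 41.6
```

Request:
drive_tool(commands="0 0 0.1 0 0 0 40;0 0 0.1 0 0 0 40;0 0 0.15 0 0 0 40;0 0 0.2 0 0 0 40;0 0 0.2 0 0 0 40;0 0 0.2 0 0 0 40;0 0 0 0 0 0 40;0 0 0 0 0 0 40")

```text
time_s: 13.87
eef_pos: [500.8, 188.8, 145.7]
ee_rot: [0.001, -0.053, 0.999, 0.0]
force: [-0.3, 0.2, -2.0]
grip_width: 0.576
grip_force: 41.5
```

Request:
drive_tool(commands="0.06 -0.25 0 0 0 0.0115 40;0.06 -0.25 0 0 0 0.0115 40;0.06 -0.25 0 0 0 0.0115 40;0.06 -0.25 0 0 0 0.0115 40;0.06 -0.25 0 0 0 0.0115 40;0.06 -0.25 0 0 0 0.0115 40;0.06 -0.25 0 0 0 0.0115 40;0.06 -0.25 0 0 0 0.0115 40;0.06 -0.25 0 0 0 0.0115 40;0.06 -0.25 0 0 0 0.0115 40;0.06 -0.25 0 0 0 0.0115 40;0.06 -0.25 0 0 0 0.0115 40;0.06 -0.25 0 0 0 0.0115 40;0.05 -0.275 0 0 0 0.0115 40;0 0 0 0 0 0 40;0 0 0 0 0 0 40;0 0 0 0 0 0 40")

```text
time_s: 15.28
eef_pos: [582.9, -163.1, 143.5]
ee_rot: [-0.001, -0.116, 0.993, 0.001]
force: [0.6, -0.3, -0.2]
grip_width: 0.575
grip_force: 41.7
```

Request:
drive_tool(commands="0 0 -0.15 0 0 0 40;0 0 -0.15 0 0 0 40;0 0 -0.15 0 0 0 40;0 0 -0.12 0 0 0 40;0 0 -0.1 0 0 0 40;0 0 -0.1 0 0 0 40;0 0 -0.09 0 0 0 40;0 0 -0.05 0 0 0 40;0 0 -0.03 0 0 0 40;0 0 0 0 0 0 40;0 0 0 0 0 0 40")

```text
time_s: 16.2
eef_pos: [583.7, -163.9, 50.7]
ee_rot: [0.0, -0.116, 0.993, -0.0]
force: [-0.3, -0.5, -0.2]
grip_width: 0.576
grip_force: 41.7
```

Release, rise, then go to red at (562,198): dx −22, dy +362.

Request:
drive_tool(commands="0 0 0 0 0 0 75;0 0 0 0 0 0 100;0 0 0 0 0 0 100;0 0 0 0 0 0 100;0 0 0 0 0 0 100;0 0 0 0 0 0 100;0 0 0 0 0 0 100;0 0 0.1 0 0 0 100;0 0 0.15 0 0 0 100;0 0 0.2 0 0 0 100;0 0 0.25 0 0 0 100;0 0 0.25 0 0 0 100;0 0 0 0 0 0 100")

```text
time_s: 17.28
eef_pos: [585.3, -164.6, 151.3]
ee_rot: [0.004, -0.116, 0.993, -0.003]
force: [0.3, -1.1, 1.9]
grip_width: 0.995
grip_force: 0.0
```

```bash
python3 look.py green 584,-164,68 521,-179,58
```

```text
[ 584.5 -164.3  148.6] [ 0.  -0.1  1.  -0. ] 0.998924838082685
[261.5, 198.7] 0.72 [ 592.8 -159.8   43. ]
584,-164,68 [258.7 197.1]
521,-179,58 [258.8  93.7]
pics/l1796112856.png
```

Request:
drive_tool(commands="-0.015 0.255 0 0 0 -0.0115 100;-0.015 0.255 0 0 0 -0.0115 100;-0.015 0.255 0 0 0 -0.0115 100;-0.015 0.255 0 0 0 -0.0115 100;-0.015 0.255 0 0 0 -0.0115 100;-0.015 0.255 0 0 0 -0.0115 100;-0.015 0.255 0 0 0 -0.0115 100;-0.015 0.255 0 0 0 -0.0115 100;-0.015 0.255 0 0 0 -0.0115 100;-0.015 0.255 0 0 0 -0.0115 100;-0.015 0.255 0 0 0 -0.0115 100;-0.015 0.255 0 0 0 -0.0115 100;-0.015 0.255 0 0 0 -0.0115 100;-0.02 0.3 0 0 0 -0.0115 100;0 0 0 0 0 0 100;0 0 0 0 0 0 100;0 0 0 0 0 0 100")

```text
time_s: 18.8
eef_pos: [561.6, 197.2, 144.5]
ee_rot: [-0.001, -0.053, 0.999, -0.0]
force: [-0.5, 0.3, 0.2]
grip_width: 0.998
grip_force: 0.0
```

```bash
python3 look.py red 562,198,68 629,203,68; ls -t pics|head -2
```

```text
[561.8 196.8 144.7] [-0.  -0.1  1.  -0. ] 1.0042828339617598
[264.3, 204.1] 0.68 [570.4 203.7  43. ]
562,198,68 [257.8 203.7]
629,203,68 [254.6 296.1]
pics/l1796112858.png
l1796112858.png
l1796112856.png
```

```bash
cd pics; python3 -c "
import cv2,numpy as np
cv2.imwrite('c1.png',np.hstack([cv2.resize(cv2.imread(f'l179611285{k}.png'),(400,300)) for k in (6,8)]))"
```

```text
(no output)
```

View pics/c1.png

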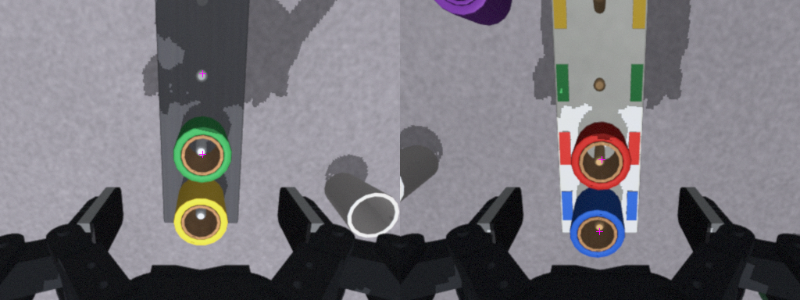

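Left tile: green and yellow are seated, with tips in their bores. Right tile: the red rim centre is about (601,160) and blue about (598,228), both on the markers. I descend on red.

Request:
drive_tool(commands="0 0.01 -0.15 0 0 0 100;0 0 -0.2 0 0 0 100;0 0 -0.2 0 0 0 100;0 0 -0.2 0 0 0 100;0 0 -0.15 0 0 0 100;0 0 -0.05 0 0 0 100;0 0 0 0 0 0 100;0 0 0 0 0 0 50;0 0 0 0 0 0 40;0 0 0 0 0 0 40;0 0 0 0 0 0 40;0 0 0 0 0 0 40;0 0 0 0 0 0 40;0 0 0 0 0 0 40;0 0 0 0 0 0 40;0 0 0 0 0 0 40;0 0 0 0 0 0 40")

```text
time_s: 20.32
eef_pos: [562.5, 198.7, 51.8]
ee_rot: [0.001, -0.053, 0.999, -0.0]
force: [-0.8, -1.2, 6.2]
grip_width: 0.584
grip_force: 41.6
```

Request:
drive_tool(commands="0 0 0.1 0 0 0 40;0 0 0.1 0 0 0 40;0 0 0.15 0 0 0 40;0 0 0.2 0 0 0 40;0 0 0.2 0 0 0 40;0 0 0.2 0 0 0 40;0 0 0 0 0 0 40;0 0 0 0 0 0 40")

```text
time_s: 20.98
eef_pos: [562.3, 198.8, 146.6]
ee_rot: [0.001, -0.053, 0.999, 0.0]
force: [0.3, -0.6, -1.3]
grip_width: 0.58
grip_force: 41.7
```

Request:
drive_tool(commands="-0.03 -0.27 0 0 0 0.0115 40;-0.03 -0.27 0 0 0 0.0115 40;-0.03 -0.27 0 0 0 0.0115 40;-0.03 -0.27 0 0 0 0.0115 40;-0.03 -0.27 0 0 0 0.0115 40;-0.03 -0.27 0 0 0 0.0115 40;-0.03 -0.27 0 0 0 0.0115 40;-0.03 -0.27 0 0 0 0.0115 40;-0.03 -0.27 0 0 0 0.0115 40;-0.03 -0.27 0 0 0 0.0115 40;-0.03 -0.27 0 0 0 0.0115 40;-0.03 -0.27 0 0 0 0.0115 40;-0.03 -0.27 0 0 0 0.0115 40;-0.02 -0.27 0 0 0 0.0115 40;0 0 0 0 0 0 40;0 0 0 0 0 0 40;0 0 0 0 0 0 40")

```text
time_s: 22.4
eef_pos: [520.6, -178.6, 144.5]
ee_rot: [-0.001, -0.115, 0.993, 0.001]
force: [-0.2, 0.6, -1.1]
grip_width: 0.582
grip_force: 41.8
```

Request:
drive_tool(commands="0 0 -0.15 0 0 0 40;0 0 -0.15 0 0 0 40;0 0 -0.15 0 0 0 40;0 0 -0.12 0 0 0 40;0 0 -0.1 0 0 0 40;0 0 -0.1 0 0 0 40;0 0 -0.09 0 0 0 40;0 0 -0.05 0 0 0 40;0 0 -0.03 0 0 0 40;0 0 0 0 0 0 40;0 0 0 0 0 0 40")

```text
time_s: 23.32
eef_pos: [521.1, -179.2, 51.8]
ee_rot: [0.0, -0.116, 0.993, -0.0]
force: [-1.6, 1.3, 2.4]
grip_width: 0.58
grip_force: 42.1
```

Request:
drive_tool(commands="0 0 0 0 0 0 75;0 0 0 0 0 0 100;0 0 0 0 0 0 100;0 0 0 0 0 0 100;0 0 0 0 0 0 100;0 0 0 0 0 0 100;0 0 0 0 0 0 100;0 0 0.1 0 0 0 100;0 0 0.15 0 0 0 100;0 0 0.2 0 0 0 100;0 0 0.25 0 0 0 100;0 0 0.25 0 0 0 100;0 0 0 0 0 0 100")

```text
time_s: 24.4
eef_pos: [522.7, -180.3, 151.8]
ee_rot: [0.003, -0.116, 0.993, -0.003]
force: [-0.1, 0.0, 0.7]
grip_width: 1.001
grip_force: 0.0
```

```bash
python3 look.py red 521,-179,68 458,-194,58
```

```text
[ 521.9 -179.8  149.3] [ 0.  -0.1  1.  -0. ] 0.9987837910223695
[264.4, 201.5] 0.64 [ 531.9 -172.8   43. ]
521,-179,68 [259.8 196.5]
458,-194,58 [259.9  93.4]
pics/l1796112921.png
```

Request:
drive_tool(commands="0.077 0.273 0 0 0 -0.0115 100;0.077 0.273 0 0 0 -0.0115 100;0.077 0.273 0 0 0 -0.0115 100;0.077 0.273 0 0 0 -0.0115 100;0.077 0.273 0 0 0 -0.0115 100;0.077 0.273 0 0 0 -0.0115 100;0.077 0.273 0 0 0 -0.0115 100;0.077 0.273 0 0 0 -0.0115 100;0.077 0.273 0 0 0 -0.0115 100;0.077 0.273 0 0 0 -0.0115 100;0.077 0.273 0 0 0 -0.0115 100;0.077 0.273 0 0 0 -0.0115 100;0.077 0.273 0 0 0 -0.0115 100;0.077 0.273 0 0 0 -0.0115 100;0 0 0 0 0 0 100;0 0 0 0 0 0 100;0 0 0 0 0 0 100")

```text
time_s: 25.92
eef_pos: [628.3, 202.4, 145.3]
ee_rot: [-0.001, -0.053, 0.999, -0.0]
force: [-0.8, -0.3, -0.3]
grip_width: 1.001
grip_force: 0.0
```

```bash
python3 look.py blue 629,203,68; cd pics; python3 -c "
import cv2,numpy as np,glob
cv2.imwrite('c2.png',np.hstack([cv2.resize(cv2.imread(k),(400,300)) for k in sorted(glob.glob('l*.png'))[-2:]]))"
```

```text
[628.4 202.  145.6] [-0.  -0.1  1.  -0. ] 0.9999312633743049
[255.0, 203.6] 0.74 [637.6 202.3  43. ]
629,203,68 [257.4 203.9]
pics/l1796112923.png
```

View pics/c2.png

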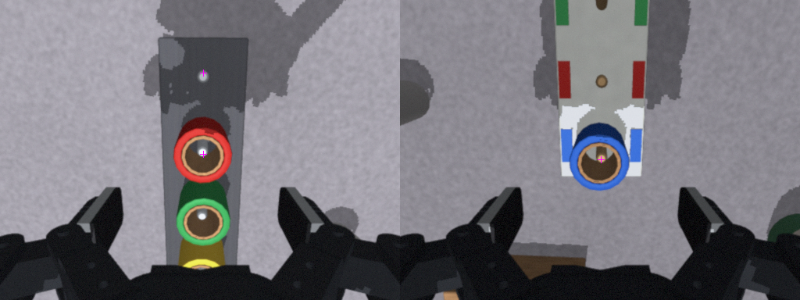

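Left tile: red is seated over the third post. Right tile: the blue rim centre (600,163) lies about 3 mm farther out than predicted, so I correct x by +3 mm.

Request:
drive_tool(commands="0.03 0 -0.15 0 0 0 100;0 0 -0.2 0 0 0 100;0 0 -0.2 0 0 0 100;0 0 -0.2 0 0 0 100;0 0 -0.16 0 0 0 100;0 0 -0.05 0 0 0 100;0 0 0 0 0 0 100;0 0 0 0 0 0 50;0 0 0 0 0 0 40;0 0 0 0 0 0 40;0 0 0 0 0 0 40;0 0 0 0 0 0 40;0 0 0 0 0 0 40;0 0 0 0 0 0 40;0 0 0 0 0 0 40;0 0 0 0 0 0 40;0 0 0 0 0 0 40")

```text
time_s: 27.43
eef_pos: [632.4, 203.0, 51.8]
ee_rot: [0.001, -0.053, 0.999, 0.0]
force: [-0.8, -0.3, 6.6]
grip_width: 0.577
grip_force: 41.8
```

Request:
drive_tool(commands="0 0 0.1 0 0 0 40;0 0 0.1 0 0 0 40;0 0 0.15 0 0 0 40;0 0 0.2 0 0 0 40;0 0 0.2 0 0 0 40;0 0 0.2 0 0 0 40;0 0 0 0 0 0 40;0 0 0 0 0 0 40")

```text
time_s: 28.1
eef_pos: [632.0, 203.0, 146.7]
ee_rot: [0.001, -0.053, 0.999, 0.0]
force: [0.7, -1.0, -1.2]
grip_width: 0.582
grip_force: 41.5
```

Request:
drive_tool(commands="-0.116 -0.265 0 0 0 0.0107 40;-0.116 -0.265 0 0 0 0.0107 40;-0.116 -0.265 0 0 0 0.0107 40;-0.116 -0.265 0 0 0 0.0107 40;-0.116 -0.265 0 0 0 0.0107 40;-0.116 -0.265 0 0 0 0.0107 40;-0.116 -0.265 0 0 0 0.0107 40;-0.116 -0.265 0 0 0 0.0107 40;-0.116 -0.265 0 0 0 0.0107 40;-0.116 -0.265 0 0 0 0.0107 40;-0.116 -0.265 0 0 0 0.0107 40;-0.116 -0.265 0 0 0 0.0107 40;-0.116 -0.265 0 0 0 0.0107 40;-0.116 -0.265 0 0 0 0.0107 40;-0.116 -0.265 0 0 0 0.0107 40;0 0 0 0 0 0 40;0 0 0 0 0 0 40;0 0 0 0 0 0 40")

```text
time_s: 29.6
eef_pos: [457.5, -194.0, 144.6]
ee_rot: [-0.0, -0.115, 0.993, 0.001]
force: [0.5, 0.2, -0.5]
grip_width: 0.579
grip_force: 41.7
```

Request:
drive_tool(commands="0 0 -0.15 0 0 0 40;0 0 -0.15 0 0 0 40;0 0 -0.15 0 0 0 40;0 0 -0.12 0 0 0 40;0 0 -0.1 0 0 0 40;0 0 -0.1 0 0 0 40;0 0 -0.09 0 0 0 40;0 0 -0.05 0 0 0 40;0 0 -0.03 0 0 0 40;0 0 0 0 0 0 40;0 0 0 0 0 0 40")

```text
time_s: 30.52
eef_pos: [457.8, -194.5, 51.8]
ee_rot: [0.0, -0.115, 0.993, -0.0]
force: [-1.1, 1.9, 4.6]
grip_width: 0.582
grip_force: 42.1
```

Release, rise, back off toward the robot, and check.

Request:
drive_tool(commands="0 0 0 0 0 0 75;0 0 0 0 0 0 100;0 0 0 0 0 0 100;0 0 0 0 0 0 100;0 0 0 0 0 0 100;0 0 0 0 0 0 100;0 0 0 0 0 0 100;0 0 0.1 0 0 0 100;0 0 0.15 0 0 0 100;0 0 0.2 0 0 0 100;0 0 0.25 0 0 0 100;0 0 0.25 0 0 0 100;-0.1 0 0.2 0 0 0 100;-0.1 0 0.2 0 0 0 100;-0.1 0 0.2 0 0 0 100;-0.1 0 0.2 0 0 0 100;-0.1 0 0.2 0 0 0 100;0 0 0 0 0 0 100;0 0 0 0 0 0 100")

```text
time_s: 32.1
eef_pos: [407.7, -194.7, 247.6]
ee_rot: [0.001, -0.115, 0.993, -0.001]
force: [-0.4, 0.2, 0.4]
grip_width: 1.003
grip_force: 0.0
```

```bash
python3 - <<'E'
from h import *
w=cam("wrist")["pixels"];t=cam("top")["pixels"];s=cam("side")["pixels"]
cv2.imwrite("pics/f.png",np.vstack([np.hstack([w[:300,100:500],t[120:420,140:540][:264]if 0 else cv2.resize(t[120:300,140:380],(400,300))]),cv2.resize(s[100:325,100:400],(800,600))[:300]]))
E
```

```text
(no output)
```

View pics/f.png

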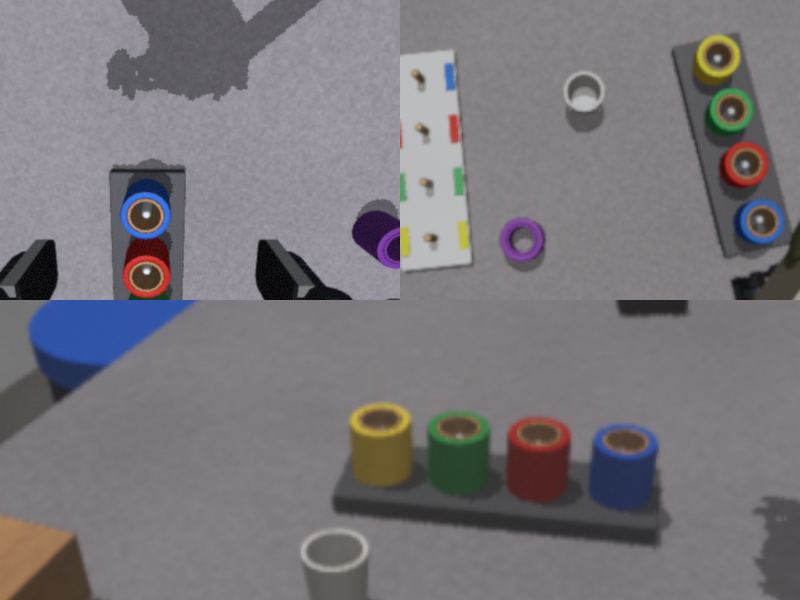

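All four rolls stand flat on the steel rack. From the far post to the near one they are yellow (717,58), green (730,111), red (745,164) and blue (761,221) in the top tile. The cup (584,93) is where it was and the gripper is clear.

```bash
python3 -c "
from rig import finish_job; print(finish_job())"
```

```text
the job is handed in; nothing more can be done
None
```

The four rolls now stand on the steel rack in reverse order (yellow farthest from the robot, then green, red, blue), flat and released, with the cup left in place; I handed the job in at about 32 s and it returned no verdict.

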